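# Dial open the padlock on the oxide chest and hold it up

### The arm

A 7-joint arm with a two-finger parallel gripper is mounted at the origin on the work surface. World frame = base frame: x ahead of the robot, y to its left, z up, the work surface at z = 0. Lengths are in m, angles in rad, forces in N, time in s.
With the tool pointing down it reaches from about 0.35 to 0.9 m from the base axis. Payload 19.9 kg.
Tool frame: the origin (TCP) lies between the finger pads; the fingertips stand 19 mm ahead of it and the grasp point (between the pads) is the TCP; z points along the fingers, y is the direction in which the jaws open and shut (so a half turn about z gives the same grasp; the last joint's range is limited). The gripper opens to 94 mm and grips with 3 to 60 N. Pads are 16 mm wide; open, the fingers measure 119 mm over their backs; the gripper's body (75 mm by 177 mm) begins 78 mm behind the grasp point.
Start: joints at [-1.192, 0.417, -0.01, 1.614, 0.005, 1.111, -0.053], TCP at [0.255, 0.571, 0.224] pointing down, gripper open.
Joint ranges: [-2.81, 2.81], [-0.39, 2.02], [-1.27, 1.25], [0.06, 2.57], [-1.19, 4.33], [0.19, 2], [-2.82, 2.82]. Speed limits (rad/s): [1.89, 1.89, 2.39, 2.39, 3.01, 3.01, 3.01].

### API

Orientations are given as a 3x3 rotation matrix whose columns are the frame's x, y, z axes.
In Python, from rig import robot gives the robot as it stands. Calls block until the motion is done:
- robot.move_ptp(position, orientation): joint-space move of the TCP to a pose.
- robot.move_linear(position, velocity=0.15, frame=None, threshold=None): straight line of the TCP; frame=None keeps the orientation; velocity is the mean speed in m/s. With threshold (N) it stops when the force on the tool has changed by that much, and returns True; else False.
- robot.goto_joints(angles): joint-space move.
- robot.gripper_to(opening): finger opening in m; the grip force is fixed at half the most; returns when the fingers have stopped.
- robot.pause(seconds).
- robot.ik(position, orientation): joint angles nearest the present ones, or None.
- robot.get_state(): the state.
- robot.grab_frame(name): name is "scene" or "top"; returns the picture (400x640x3 uint8, red, green, blue); there is no depth.
- robot.camera_info(name): a dict with "fx", "fy", "cx", "cy" (pixels), "rvec" (rotation vector, rad) and "tvec" (3), from world to camera coordinates, as OpenCV has them. Camera axes: x right, y down, z forward; pixel columns grow to the right and rows downward; lengths in m; the calibration is good to about 2 mm. A picture is of the moment at which its call begins. camera_info takes no time and is no camera call.
A pose or a line that the arm cannot do raises robot.PlanningError and nothing moves.
- robot.sign_off(): hands the job in, once; it reports no verdict.
The state is a dict: "time": time; "qpos": joint angles; "joint_vel": joint speeds; "effort": joint torques, N m; "ee_pos": TCP position; "tool_rot": TCP orientation; "force": force on the tool from outside, world axes, zero at the start; "moment": the same for the moment, N m; "opening": finger opening in m.
Only numpy, scipy, OpenCV 4.12 (cv2) and the standard library are available. Lean on these libraries where they do the work, as an engineer would, in place of code of your own. Each camera call takes 0.05 s, during which the arm holds its last target. There are 200 camera calls.

### The job

Take the combination padlock off the green oxide chest: turn its dial clockwise to three o'clock and then back to one o'clock (twelve is the red mark at the shackle), feeling for the clicks, and pull the lock towards you so that the shackle draws right out. Unhook the open lock from the staple and finish while holding it still in the gripper, level with its dial up and shackle open, at least 10 cm above the chest's lid and clear of the chest; do not put it down. Leave the jars, tools and pots around it where they are.

Things in the scene. Friction and masses are not known exactly. Their poses are not given: they have to be found in the camera images.
- chest: low green steel chest, 300 (x) x 400 (y) x 110 mm high, fixed; origin centre of its underside, x axis away from the robot, y left, z up. Its front deck and the lid behind it are level. A flat steel hasp leaf comes forward from the lid over the staple; in front of the staple the lock lies in a guard
- guard (a point): lock guard on the chest's deck: centre of its 3 mm floor's top, 113 mm above the table, axes as the chest's. A channel open at both ends: two cheeks 7 mm high, 3 mm thick, 53 mm apart inside, from x = -42 to +42 mm; the floor runs from -68 to +53 mm. The lock slides along x between them with 1.5 mm play each side
- staple (a point): centre of the staple's hole, 12 mm above the guard's floor, axes as the chest's. An upright plate fixed to the chest, 3 mm thick along x, from y = -13 to +13 mm, its top 14 mm above this point; the hole, 14 mm wide (y) and 16 high, runs along x. The shackle's short leg passes through it
- lock: combination padlock, 0.35 kg, loose, lying dial up in the guard. Aluminium body 56 (x) x 50 (y) x 24 mm (z); origin centre of its underside, x axis towards the shackle (away from the robot, along chest x), y left. The cheeks cover the sides up to z = 7 mm, the rest can be gripped. Start: body's front face 12 to 18 mm short of the staple's middle
- dial_grip (a point): on the dial's axis at mid height of its knob: 3 mm behind the body's centre (lock x = -3), 35 mm above the lock's underside. Knob black, fluted, round, 24 mm across, from 7 mm below to 7 mm above this point; beneath it the dial's 37 mm disc, whose top is 7 mm below this point
- dial (a joint): angle of the dial, rad, growing CLOCKWISE seen from above; 0 = white pointer at twelve, the red mark on the shackle side (lock +x); 12 marks as on a clock, 0.524 rad apart, a light click stop at each; one o'clock = 0.524, three = 1.571 (lock -y). Turns endlessly, under 0.15 N m. Starts between -0.15 and 0.75. Numbers must be hit within about 8 degrees
- pointer (a point): tip of the dial's white pointer line, on the disc 17 mm from the dial's axis. How the lock works: clockwise to three sets a hidden wheel, going back to one leaves it set and frees the shackle. Overshot three by more than 10 degrees, or turned back past eleven: go back to ten o'clock or farther, then clockwise to three again
- shackle (a joint): how far the shackle stands out, m: 0 to 0.003 locked (it rattles in the clicks), 0.018 fully out. At the right number it springs out to 0.004 to 0.007 by itself and must be pulled the rest; it stays where left (1 N friction). Gripping the body and pulling it towards the robot, at most 40 mm, brings the bow against the staple, which draws the shackle out
- bow (a point): inner side of the shackle's bow, midway between the legs: 28 mm in front of the body's face when home, 46 mm when out. 8 mm round steel U lying flat, axis 12 mm above the lock's underside; long leg at lock y = -15 mm stays in the body, short leg at y = +15 mm
- toe (a point): end of the short leg, on its axis: 5 mm inside the body when home, 13 mm clear of the body's front face when out. To unhook the open lock, push it away from the robot (about 40 mm) until the staple's plate stands in this gap between toe and body, then lift straight up
- jar: bystander: amber glass jar with a steel lid, 52 mm across, 75 mm tall, upright on the far left part of the chest; origin centre of its underside
- tin: bystander: white tin with a blue band, 68 mm across, 56 mm tall, on the far right part of the chest; origin centre of its underside
- rib: bystander: flat wooden throwing rib 52 x 100 x 6 mm lying on the chest's front deck, left of the lock; origin centre of its underside
- sprayer: bystander: green spray bottle with a white head, 86 mm across, 224 mm tall, on the table; origin centre of its underside
- slat: bystander: wooden thickness slat 360 x 32 x 9 mm on the table; origin centre of its underside
- mug: bystander: terracotta mug 80 mm across, 90 mm tall, on the table; origin centre of its underside
- bowl: bystander: blue bowl 130 mm across, 55 mm tall, on the table; origin centre of its underside
- brush: bystander: glaze brush 160 mm long lying on the chest's front deck, right of the lock; origin under its middle

How it is judged:
By the outcome, as a careful person would: the job done as asked, in the order asked, and still so for the second after the job is handed in, while the arm keeps its last pose, push and grip.
It also fails if it takes over 48 s, if anything falls off the work surface, if the arm or the gripper's body presses on something with over 40 N, if the wrist force passes 120 N, or if a joint passes its speed limit or range.

## Working session

There is one attempt and no reset: what is moved stays moved. The work goes in short steps, each a Python script; the robot and the scene stay as the last script left them, time stands still between calls to the robot, and variables do not carry over. Pictures are saved under pics/ and viewed, about 8 in all and at most 12, crops included, and the job is handed in when it is done.

```bash
mkdir -p pics; ls; python3 - <<'E'
from rig import robot
import cv2,numpy as np
for n in("scene","top"):
    im=robot.grab_frame(n);cv2.imwrite(f"pics/{n}0.png",im[:,:,::-1]);c=robot.camera_info(n);print(n,c)
print(robot.get_state())
E
```

```text
pics
scene {'fx': 481.5903486282342, 'fy': 481.5903486282342, 'cx': 315.2780467740512, 'cy': 193.89197399847913, 'rvec': array([ 2.19230479,  1.52202884, -0.42302431]), 'tvec': array([-0.15625347, -0.40350368,  2.07187031])}
top {'fx': 385.22915958958396, 'fy': 385.22915958958396, 'cx': 324.36798480300905, 'cy': 199.79517454642, 'rvec': array([ 2.11839533, -2.14437327,  0.18620928]), 'tvec': array([-0.0485731 ,  0.55776768,  1.49633806])}
{'time': 0.1, 'qpos': array([-1.19249967,  0.41788995, -0.01031115,  1.6140937 ,  0.00467608,
        1.11067219, -0.05300324]), 'joint_vel': array([-0.00057024, -0.00110105, -0.00046551, -0.00037518,  0.00074771,
        0.00076531,  0.00024279]), 'effort': array([ 4.43383851e-05, -8.52585983e+01,  6.38807919e-01, -4.26698685e+01,
       -4.91207291e-02,  1.63557020e-02,  1.53370725e-04]), 'ee_pos': array([0.25460879, 0.57045849, 0.22391149]), 'tool_rot': array([[-9.13172452e-01,  4.07573228e-01, -3.69810151e-04],
       [ 4.07573392e-01,  9.13171937e-01, -9.71100970e-04],
       [-5.80945051e-05, -1.03750743e-03, -9.99999460e-01]]), 'force': array([-0.50374311,  0.32201479,  1.00627961]), 'moment': array([ 0.02775425, -0.00638785,  0.0311738 ]), 'opening': 0.09378200333794301}
```

View pics/scene0.png

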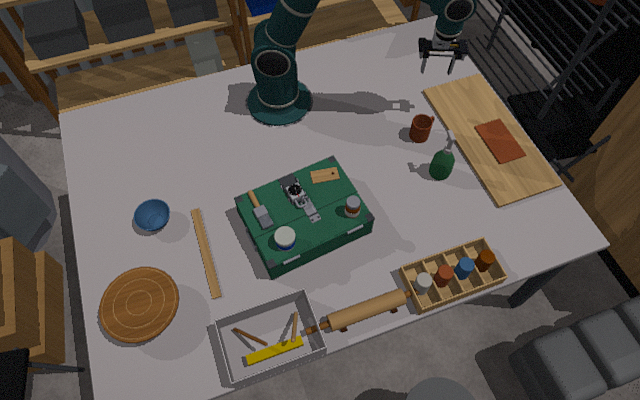

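View pics/top0.png

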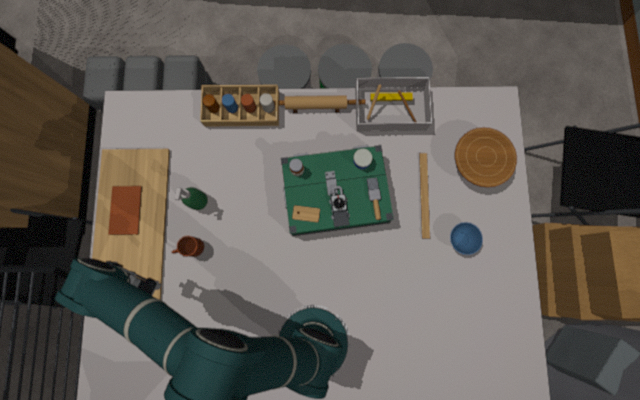

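The scene view shows the chest around (305,215), with the lock at about (296,192). In the top view the chest is at (337,190) and the lock at about (338,205). I'll enlarge both.

```bash
python3 - <<'E'
import cv2,numpy as np
s=cv2.imread("pics/scene0.png");t=cv2.imread("pics/top0.png")
a=cv2.resize(s[150:280,228:383],None,fx=5,fy=5,interpolation=cv2.INTER_CUBIC)
b=cv2.resize(t[142:242,275:400],None,fx=6,fy=6,interpolation=cv2.INTER_CUBIC)
c=cv2.resize(s[170:225,270:330],None,fx=6.6,fy=6.6,interpolation=cv2.INTER_CUBIC)
d=cv2.resize(t[165:225,310:370],None,fx=6.6,fy=6.6,interpolation=cv2.INTER_CUBIC)
h=max(c.shape[0],d.shape[0]);o=np.zeros((h,c.shape[1]+d.shape[1]+4,3),np.uint8)
o[:c.shape[0],:c.shape[1]]=c;o[:d.shape[0],-d.shape[1]:]=d
o=cv2.convertScaleAbs(o,alpha=1.4)
cv2.imwrite("pics/c1.png",b);cv2.imwrite("pics/c2.png",o);print(o.shape,b.shape)
E
```

```text
(396, 796, 3) (600, 750, 3)
```

View pics/c1.png

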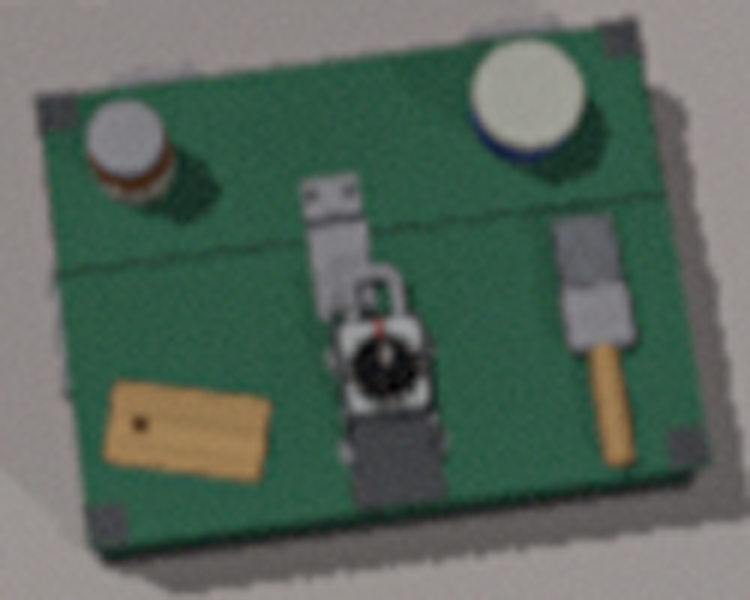

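View pics/c2.png

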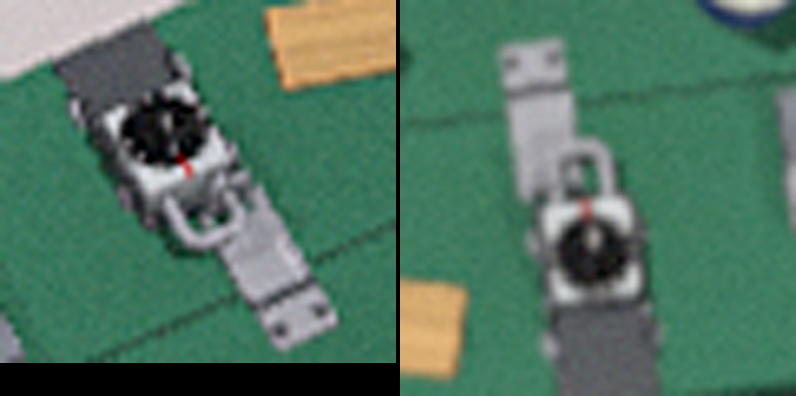

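c1 (top view): chest-top corners at crop pixels (38,95), (637,20), (705,468) and (95,552), dial at (383,365), red mark at (378,330), pointer just right of twelve. c2 shows the lock with its bow around the staple. I need the chest corners in the scene view too.

```bash
python3 - <<'E'
import cv2,numpy as np
s=cv2.imread("pics/scene0.png")
a=cv2.resize(s[150:280,228:383],None,fx=4.6,fy=4.6,interpolation=cv2.INTER_CUBIC)
cv2.imwrite("pics/c3.png",cv2.convertScaleAbs(a,alpha=1.3))
E
```

```text
(no output)
```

View pics/c3.png

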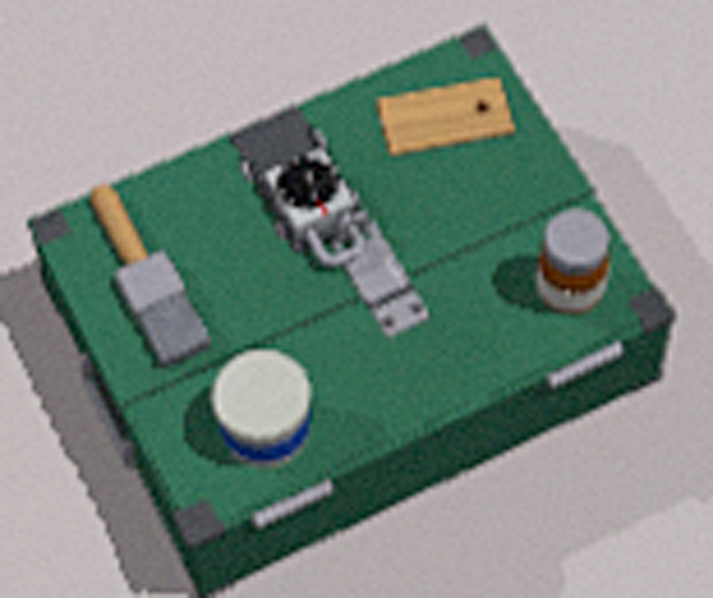

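c3 (scene view): chest-top corners at (30,220), (487,25), (675,315) and (185,542). The guard's front edge runs (230,138)–(295,105), the dial is at about (308,182) and the red mark at (322,210). Next I fit the poses.

```bash
cat > geo.py <<'E'
import numpy as np,cv2
from rig import robot
C={n:robot.camera_info(n) for n in("scene","top")}
def K(c): return np.array([[c['fx'],0,c['cx']],[0,c['fy'],c['cy']],[0,0,1.]])
def proj(n,P):
    c=C[n];return cv2.projectPoints(np.asarray(P,float).reshape(-1,1,3),c['rvec'],c['tvec'],K(c),None)[0].reshape(-1,2)
def ray(n,p):
    c=C[n];R=cv2.Rodrigues(c['rvec'])[0];o=-R.T@c['tvec'];d=R.T@np.linalg.solve(K(c),[p[0],p[1],1]);return o,d
def atz(n,p,z):
    o,d=ray(n,p);return o+d*(z-o[2])/d[2]
def tri(ps,pt):
    M=[np.hstack([cv2.Rodrigues(C[n]['rvec'])[0],C[n]['tvec'].reshape(3,1)]) for n in('scene','top')]
    X=cv2.triangulatePoints(K(C['scene'])@M[0],K(C['top'])@M[1],np.array(ps,float),np.array(pt,float));return X[:3]/X[3]
def Rz(a): return cv2.Rodrigues(np.array([0,0,a]))[0]
E
python3 - <<'E'
from geo import *
from scipy.optimize import least_squares
S=lambda u,v:[228+(u+.5)/4.6-.5,150+(v+.5)/4.6-.5]
T=lambda u,v:[275+(u+.5)/6-.5,142+(v+.5)/6-.5]
# FR FL BL BR
cs=np.array([S(30,220),S(487,25),S(675,315),S(185,542)]);ct=np.array([T(705,468),T(95,552),T(38,95),T(637,20)])
B=np.array([[-.15,-.2,0],[-.15,.2,0],[.15,.2,0],[.15,-.2,0]])
W=lambda q:B@Rz(q[2]).T+[q[0],q[1],q[3]]
for use in('st','s','t'):
    f=lambda q:np.r_[(proj('scene',W(q))-cs).ravel()*('s' in use),(proj('top',W(q))-ct).ravel()*('t' in use),(q[3]-.11)*(300 if len(use)==1 else 0)]
    r=least_squares(f,[.6,0,0,.11]);print(use,r.x.round(4),r.fun.round(2))
q=least_squares(lambda q:np.r_[(proj('scene',W(q))-cs).ravel(),(proj('top',W(q))-ct).ravel()],[.6,0,0,.11]).x
for nm,s,t in[('dial',S(308,182),T(383,365)),('red',S(322,210),T(378,330)),('floorR',S(230,138),T(443,496)),('floorL',S(295,105),T(352,506)),('leafL',S(428,312),T(300,180)),('leafR',S(390,333),T(358,175))]:
    X=tri(s,t).ravel();print(nm,X.round(4),'local',(Rz(-q[2])@(X-[q[0],q[1],0])).round(4), (Rz(-q[2])@(atz('scene',s,X[2])-atz('top',t,X[2]))).round(4))
E
```

```text
st [ 0.5918 -0.0998  0.1165  0.1058] [-0.95 -0.17 -0.43 -0.06 -0.09  0.28  0.24  0.69  0.7   0.26 -1.58 -0.31
 -0.66  0.23  0.01  0.19 -0.  ]
s [ 0.5931 -0.0991  0.1135  0.1091] [-0.74 -0.61  0.09 -0.31  0.33  0.25  0.28  0.46  0.    0.   -0.   -0.
 -0.   -0.    0.   -0.   -0.28]
t [ 0.5916 -0.1012  0.1199  0.1088] [-0.   -0.   -0.   -0.   -0.   -0.   -0.    0.    1.31  0.02 -1.13 -0.18
 -0.5   0.24  0.32 -0.15 -0.37]
dial [ 0.5305 -0.1076  0.1399] local [-0.0618 -0.0006  0.1399] [0.0002 0.0005 0.    ]
red [ 0.5541 -0.105   0.1339] local [-0.0381 -0.0007  0.1339] [0.0003 0.0007 0.    ]
floorR [ 0.4511 -0.1459  0.1064] local [-0.1451 -0.0294  0.1064] [-0.0001 -0.0002  0.    ]
floorL [ 0.4445 -0.0887  0.1136] local [-0.1451  0.0282  0.1136] [-0.0006 -0.0016  0.    ]
leafL [ 0.6559 -0.0575  0.1183] local [0.0685 0.0346 0.1183] [-0.0001 -0.0002  0.    ]
leafR [ 0.6604 -0.0917  0.1153] local [6.910e-02 1.000e-04 1.153e-01] [0.0021 0.0052 0.    ]
```

```bash
cat >> geo.py <<'E'
YAW=.1165
def look(name,D,n=5,k=24,h=12,marks=True):
    """mean of n frames per camera, big crop around dial D (disc top centre), clock marks drawn on a copy"""
    out=[]
    for cam in('scene','top'):
        im=np.mean([robot.grab_frame(cam) for _ in range(n)],0)
        u,v=proj(cam,D)[0].round().astype(int)
        c=np.clip(im[v-h:v+h,u-h:u+h,::-1]*1.5,0,255).astype(np.uint8)
        np.save(f'pics/{name}_{cam}.npy',im)
        c=cv2.resize(c,None,fx=k/1.5,fy=k/1.5,interpolation=cv2.INTER_CUBIC)
        if marks:
            for i in range(12):
                a=YAW-i*np.pi/6;P=np.array(D)+.021*np.array([np.cos(a),np.sin(a),0])
                p=((proj(cam,P)[0]-[u-h,v-h]+.5)*k/1.5-.5).round().astype(int)
                cv2.circle(c,tuple(int(x) for x in p),3,(0,0,255) if i==0 else (0,255,255) if i==3 else (255,0,0),-1)
        out.append(c)
    cv2.imwrite(f'pics/{name}.png',np.hstack(out))
E
python3 - <<'E'
from geo import *
look('d0',[.5305,-.1076,.141])
q0=robot.get_state()['qpos']
for a in np.arange(-3,3.2,.4):
    R=Rz(a)@np.diag([1,-1,-1.]);q=robot.ik([.5305,-.1076,.163],R);print(round(a,1),None if q is None else np.round(q,2))
E
```

```text
-3.0 [-0.34  0.39  0.6   1.9  -0.27  0.93  2.1 ]
-2.6 [-0.23  0.37  0.46  1.9  -0.2   0.93  2.44]
-2.2 [-0.19  0.36  0.4   1.89 -0.17  0.92  2.81]
-1.8 [ 0.97  0.57 -1.08  1.86  0.58  1.07  2.57]
-1.4 [-0.67  0.57  1.09  1.91 -0.59  1.03 -2.3 ]
-1.0 [-0.67  0.57  1.09  1.91 -0.59  1.03 -1.9 ]
-0.6 [-0.67  0.57  1.09  1.91 -0.59  1.03 -1.5 ]
-0.2 [-0.64  0.53  1.02  1.91 -0.54  1.01 -1.14]
0.2 [-0.54  0.47  0.88  1.9  -0.43  0.97 -0.84]
0.6 [-0.5   0.44  0.81  1.9  -0.39  0.96 -0.47]
1.0 [-0.47  0.43  0.78  1.9  -0.37  0.95 -0.1 ]
1.4 [-0.45  0.42  0.74  1.9  -0.35  0.95  0.29]
1.8 [-0.42  0.41  0.71  1.9  -0.33  0.95  0.67]
2.2 [-0.42  0.41  0.71  1.9  -0.33  0.95  1.07]
2.6 [-0.39  0.4   0.67  1.9  -0.31  0.94  1.45]
3.0 [-0.36  0.39  0.63  1.9  -0.28  0.94  1.83]
```

View pics/d0.png

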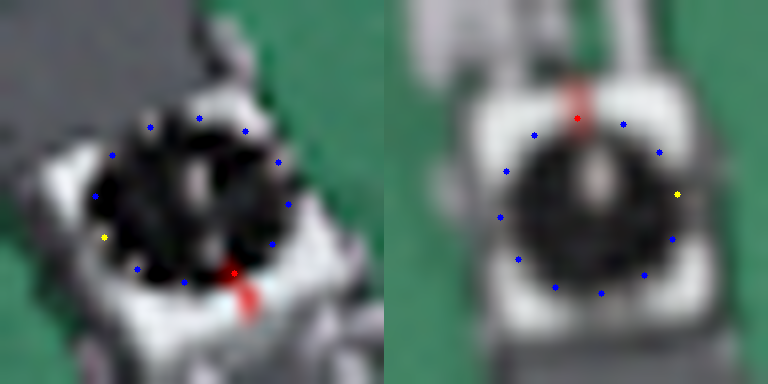

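Marks line up with the dial (within about 1 px). The pointer shows as two streaks: disc part at (212,243) and knob top at (198,180) in the scene half, and (598,172) in the top half, between twelve and one.

```bash
python3 - <<'E'
from geo import *
D=np.array([.5305,-.1076,.141])
def inv(cam,uv,z):
    u0,v0=proj(cam,D)[0].round().astype(int)
    p=(np.array(uv)+.5)/16-.5+[u0-12,v0-12]
    X=atz(cam,p,z)-D; l=Rz(-YAW)@X; return (l[:2]*1000).round(1), round(float(-np.arctan2(l[1],l[0])),2)
for z in(.141,.155):
    print(z,'scene disc',inv('scene',(212,243),z),'scene knob',inv('scene',(198,180),z),'red',inv('scene',(245,295),.137))
    for p in((598,150),(598,172),(598,200)): print('top',p,inv('top',(p[0]-384,p[1]),z))
print('redtop',inv('top',(577-384,105),.137))
s=robot.get_state();print(s['time'])
E
```

```text
0.141 scene disc (array([12. , -0.9]), 0.07) scene knob (array([-3.9,  3.4]), -2.41) red (array([24.8,  0.7]), -0.03)
top (598, 150) (array([12.8, -3.9]), 0.29)
top (598, 172) (array([ 7.6, -3.2]), 0.4)
top (598, 200) (array([ 1. , -2.3]), 1.17)
0.155 scene disc (array([19.8, -4.1]), 0.2) scene knob (array([4.1, 0.2]), -0.04) red (array([24.8,  0.7]), -0.03)
top (598, 150) (array([10.4, -3. ]), 0.28)
top (598, 172) (array([ 5.3, -2.3]), 0.42)
top (598, 200) (array([-1.3, -1.4]), 2.3)
redtop (array([24.8, -0.7]), 0.03)
0.6
```

```bash
python3 - <<'E'
from geo import *
F=np.diag([1,-1,-1.]);X,Y=.5305,-.1076
robot.move_linear([.255,.571,.40],velocity=.3)
robot.move_ptp([X,Y,.30],Rz(1.75)@F)
robot.gripper_to(.06)
robot.move_linear([X,Y,.163],velocity=.15,threshold=8)
s=robot.get_state();print(s['time'],s['ee_pos'],s['qpos'].round(3),s['force'].round(2),s['moment'].round(3))
robot.gripper_to(.0)
s=robot.get_state();print(s['time'],s['opening'],s['ee_pos'],s['force'].round(2),s['moment'].round(3))
E
```

```text
5.7167 [ 0.53091839 -0.10776837  0.1637511 ] [-0.475  0.432  0.781  1.902 -0.37   0.955  0.656] [-0.16 -1.31  0.24] [-0.036  0.004  0.035]
6.3917 0.022902926467125904 [ 0.53031624 -0.10768705  0.16305699] [-4.03  0.6   4.13] [-0.07   1.101  0.026]
```

```bash
cat >> geo.py <<'E'
def turn(total,step):
    """turn the tool about its axis by -total (clockwise +); logs clockwise angle and moment z"""
    q=np.array(robot.get_state()['qpos']);L=[]
    n=max(1,round(abs(total)/step))
    for i in range(1,n+1):
        g=q.copy();g[6]-=total*i/n;robot.goto_joints(g);s=robot.get_state()
        L.append((-(s['qpos'][6]-q[6]),s['moment'][2]))
    return L
E
python3 - <<'E'
from geo import *
L=turn(.6,.04)
for a,m in L: print(round(a,3),round(m,3))
s=robot.get_state();print(s['time'],s['ee_pos'].round(4),s['force'].round(1),s['opening'])
E
```

```text
0.039 0.026
0.078 0.069
0.118 0.039
0.158 0.028
0.198 0.046
0.238 0.039
0.278 0.055
0.318 0.037
0.358 -0.007
0.398 -0.019
0.438 0.032
0.478 0.044
0.518 -0.055
0.558 0.101
0.598 0.043
10.1417 [ 0.53   -0.1075  0.163 ] [-5.3  0.8  6.3] 0.022896122219231253
```

```bash
python3 - <<'E'
from geo import *
L=turn(.8,.08)
for a,m in L: print(round(.6+a,3),round(m,3))
robot.gripper_to(.06)
robot.move_linear([.53,-.1075,.26],velocity=.3)
s=robot.get_state();print(s['time']);np.save('q_up.npy',s['qpos'])
g=s['qpos'].copy();g[0]+=.75;robot.goto_joints(g)
print(robot.get_state()['time'],robot.get_state()['ee_pos'])
look('d1',[.5305,-.1076,.141],n=4)
E
```

```text
0.679 0.003
0.759 -0.015
0.839 -0.053
0.919 -0.041
0.999 0.008
1.079 0.004
1.159 0.047
1.239 0.029
1.319 -0.034
1.399 0.033
13.8583
15.325 [ 0.31587539 -0.43915282  0.26031544]
```

View pics/d1.png

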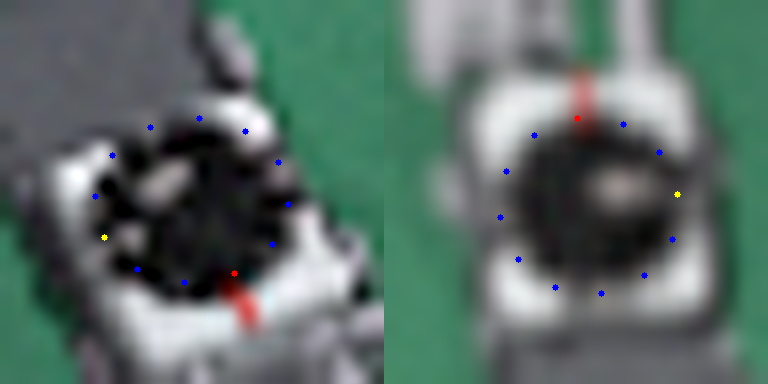

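Pointer now points near three: scene-half disc streak at (130,235) and knob streak (145–188, 198–172); top-half streak from (595,188) to (650,187).

```bash
cat > fit.py <<'E'
# photometric fit of pointer angle & dial centre: compare the mean frames with a rendered model
from geo import *
import sys
from scipy.optimize import least_squares
K2=16
def render(cam,D,th,lo,sz=24):
    """D: centre (x,y); returns pixel-averaged model (white body/black dial/white pointer)"""
    u0,v0=lo;S=sz*K2;im=np.zeros((S,S),np.float32)
    P=lambda pts:(((proj(cam,pts)-[u0,v0]+.5)*K2-.5)*16).round().astype(np.int32)
    ax=np.array([np.cos(YAW),np.sin(YAW),0]);ay=np.array([-ax[1],ax[0],0]);c=lambda z:np.array([D[0],D[1],z])
    poly=lambda pts,v:cv2.fillPoly(im,[P(pts)],v,shift=4)
    t=np.linspace(0,2*np.pi,60)
    circ=lambda r,z:np.array([c(z)+r*(np.cos(a)*ax+np.sin(a)*ay) for a in t])
    poly([c(.137)+ax*(a+.003)+ay*b for a,b in((-.028,-.025),(-.028,.025),(.028,.025),(.028,-.025))],1.)
    d=np.cos(th)*ax-np.sin(th)*ay;n=np.array([-d[1],d[0],0])
    bar=lambda r0,r1,z,w:poly([c(z)+d*a+n*b for a,b in((r0,-w),(r1,-w),(r1,w),(r0,w))],.7)
    poly(circ(.0185,.141),0.);bar(.0,.017,.141,.001)
    for z in np.linspace(.141,.155,8):poly(circ(.012,z),.0)
    bar(0.002,.0115,.155,.001)
    return cv2.resize(im,(sz,sz),interpolation=cv2.INTER_AREA)
def fit(name):
    res={}
    for cam in('scene','top'):
        im=np.load(f'pics/{name}_{cam}.npy').mean(2);D0=np.array([.5305,-.1076])
        u,v=proj(cam,[*D0,.141])[0].round().astype(int);I=im[v-12:v+12,u-12:u+12]
        yy,xx=np.mgrid[:24,:24];cc=proj(cam,[*D0,.146])[0]-[u-12,v-12];m=np.hypot(xx-cc[0],yy-cc[1])<5.6
        best=[]
        for dx in np.arange(-.004,.0041,.001):
            for dy in np.arange(-.004,.0041,.001):
                for th in np.arange(-.3,2.2,.1):
                    M=cv2.GaussianBlur(render(cam,D0+Rz(YAW)[:2,:2]@[dx,dy],th,(u-12,v-12)),(0,0),.6)
                    best.append((np.corrcoef(M[m],I[m])[0,1],dx,dy,th))
        best.sort(reverse=True);print(name,cam,[tuple(np.round(b,3)) for b in best[:6]])
        ths=sorted({round(b[3],1):b[0] for b in best[::-1]}.items(),key=lambda k:-k[1])[:5];print('   th',[(a,round(float(c),3)) for a,c in ths])
for n in sys.argv[1:]: fit(n)
E
timeout 400 python3 fit.py d0 d1
```

```text
d0 scene [(np.float64(0.62), np.float64(-0.001), np.float64(-0.001), np.float64(0.0)), (np.float64(0.619), np.float64(0.0), np.float64(-0.001), np.float64(0.0)), (np.float64(0.615), np.float64(0.0), np.float64(-0.001), np.float64(0.1)), (np.float64(0.614), np.float64(-0.001), np.float64(-0.001), np.float64(0.1)), (np.float64(0.613), np.float64(-0.001), np.float64(-0.001), np.float64(-0.1)), (np.float64(0.61), np.float64(0.0), np.float64(-0.001), np.float64(-0.1))]
   th [(np.float64(0.0), 0.62), (np.float64(0.1), 0.615), (np.float64(-0.1), 0.613), (np.float64(0.2), 0.604), (np.float64(-0.2), 0.6)]
d0 top [(np.float64(0.768), np.float64(-0.002), np.float64(-0.001), np.float64(0.2)), (np.float64(0.768), np.float64(-0.002), np.float64(-0.001), np.float64(0.3)), (np.float64(0.767), np.float64(-0.002), np.float64(0.0), np.float64(0.3)), (np.float64(0.766), np.float64(-0.002), np.float64(-0.001), np.float64(0.1)), (np.float64(0.764), np.float64(-0.002), np.float64(0.0), np.float64(0.4)), (np.float64(0.764), np.float64(-0.003), np.float64(-0.001), np.float64(0.2))]
   th [(np.float64(0.2), 
[... 591 characters left out ...]
.674), (np.float64(1.3), 0.673), (np.float64(1.5), 0.673), (np.float64(1.6), 0.667), (np.float64(1.2), 0.664)]
d1 top [(np.float64(0.7), np.float64(0.0), np.float64(-0.001), np.float64(1.4)), (np.float64(0.696), np.float64(0.0), np.float64(-0.001), np.float64(1.3)), (np.float64(0.694), np.float64(0.0), np.float64(-0.001), np.float64(1.5)), (np.float64(0.69), np.float64(0.0), np.float64(-0.002), np.float64(1.5)), (np.float64(0.688), np.float64(0.0), np.float64(-0.001), np.float64(1.6)), (np.float64(0.687), np.float64(0.0), np.float64(-0.001), np.float64(1.2))]
   th [(np.float64(1.4), 0.7), (np.float64(1.3), 0.696), (np.float64(1.5), 0.694), (np.float64(1.6), 0.688), (np.float64(1.2), 0.687)]
```

Both views put the pointer at about 1.42 to 1.45, so it is just short of three. I'll regrip, go on 0.12 rad, then turn back to one.

```bash
python3 - <<'E'
from geo import *
T=lambda:round(robot.get_state()['time'],2)
robot.goto_joints(np.load('q_up.npy'))
R=robot.get_state()['tool_rot'];P=[.5305,-.1081]
robot.move_linear([*P,.163],velocity=.2,threshold=10)
robot.gripper_to(0);s=robot.get_state();print(T(),s['opening'],s['ee_pos'].round(4),s['force'].round(1),s['qpos'][6].round(3))
for a,m in turn(.12,.03): print(round(a,3),round(m,3))
print(T())
for tot,st in((-.8,.4),(-.245,.04)):
  for a,m in turn(tot,st): print(round(a,3),round(m,3))
s=robot.get_state();print(T(),s['opening'],s['ee_pos'].round(4),s['force'].round(1))
robot.gripper_to(.06)
robot.move_linear([*P,.26],velocity=.3)
s=robot.get_state();np.save('q_up.npy',s['qpos'])
g=s['qpos'].copy();g[0]+=.65;robot.goto_joints(g)
look('d2',[.5305,-.1076,.141],n=3,h=16,k=18);print(T())
E
timeout 300 python3 fit.py d2
```

```text
18.52 0.022892943378369418 [ 0.5303 -0.1072  0.1632] [-3.6  5.6  7.8] -0.738
0.029 0.011
0.059 0.027
0.089 -0.016
0.119 0.018
19.52
-0.397 0.0
-0.795 -0.01
-0.038 -0.043
-0.079 -0.01
-0.12 0.01
-0.161 -0.01
-0.202 0.025
-0.243 0.01
21.98 0.023145075613064208 [ 0.5302 -0.107   0.1633] [-2.5  2.8  3.9]
24.8
d2 scene [(np.float64(0.604), np.float64(0.0), np.float64(-0.001), np.float64(0.5)), (np.float64(0.6), np.float64(0.0), np.float64(-0.002), np.float64(0.5)), (np.float64(0.598), np.float64(0.0), np.float64(-0.001), np.float64(0.6)), (np.float64(0.598), np.float64(0.0), np.float64(-0.002), np.float64(0.4)), (np.float64(0.593), np.float64(0.0), np.float64(-0.001), np.float64(0.4)), (np.float64(0.588), np.float64(0.0), np.float64(-0.002), np.float64(0.3))]
   th [(np.float64(0.5), 0.604), (np.float64(0.6), 0.598), (np.float64(0.4), 0.598), (np.float64(0.3), 0.588), (np.float64(0.7), 0.587)]
d2 top [(np.float64(0.603), np.float64(-0.001), np.float64(-0.001), np.float64(0.6)), (np.float64(0.601), np.float64(-0.001), np.float64(-0.001), np.float64(0.5)), (np.float64(0.596), np.float64(-0.002), np.float64(-0.001), np.float64(0.5)), (np.float64(0.595), np.float64(-0.002), np.float64(-0.001), np.float64(0.6)), (np.float64(0.594), np.float64(-0.001), np.float64(-0.002), np.float64(0.5)), (np.float64(0.594), np.float64(-0.001), np.float64(-0.001), np.float64(0.7))]
   th [(np.float64(0.6), 0.603), (np.float64(0.5), 0.601), (np.float64(0.7), 0.594), (np.float64(0.4), 0.593), (np.float64(0.8), 0.593)]
```

View pics/d2.png

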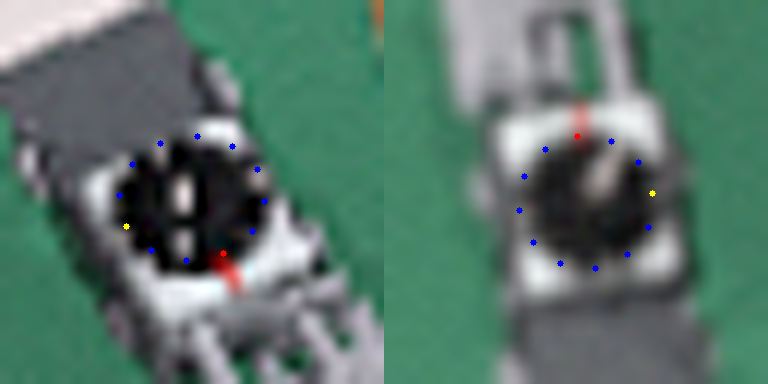

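Dial reads about 0.55 in both views, i.e. one o'clock, in place at (0.5305,-0.1085). Now I grip the body and pull.

```bash
python3 - <<'E'
from geo import *
F=np.diag([1,-1,-1.]);ax=np.array([np.cos(YAW),np.sin(YAW),0])
def rep(t):
    s=robot.get_state();print(t,round(s['time'],2),s['ee_pos'].round(4),'F',(Rz(-YAW)@s['force']).round(1),'op',round(s['opening'],4),flush=True);return s
P=np.array([.5305,-.1083,0])+.003*ax
robot.move_ptp(P+[0,0,.22],Rz(YAW)@F)
robot.gripper_to(.075)
rep('down?');print(robot.move_linear(P+[0,0,.1425],velocity=.15,threshold=10))
rep('down');robot.gripper_to(0);s=rep('grip')
p0=s['ee_pos'].copy();np.save('p0.npy',p0)
h=robot.move_linear(p0-.038*ax,velocity=.04,threshold=14)
s=rep('pulled');print(h,'travel mm',((p0-s['ee_pos'])@ax*1000).round(1))
E
```

```text
down? 26.58 [ 0.5334 -0.1081  0.22  ] F [-0.1  0.3  0.5] op 0.075
False
down 27.25 [ 0.5338 -0.1082  0.1431] F [-0.   0.5  0.2] op 0.075
grip 27.77 [ 0.5339 -0.1067  0.1429] F [-0.2  7.2  6. ] op 0.0495
pulled 28.54 [ 0.5011 -0.1103  0.143 ] F [ 4.1  1.4 -3.8] op 0.0497
True travel mm 32.9
```

```bash
python3 - <<'E'
from geo import *
ax=np.array([np.cos(YAW),np.sin(YAW),0])
def rep(t):
    s=robot.get_state();print(t,round(s['time'],2),s['ee_pos'].round(4),'F',(Rz(-YAW)@s['force']).round(1),'op',round(s['opening'],4),flush=True);return s
p=rep('start')['ee_pos']
h=robot.move_linear(p+.038*ax,velocity=.05,threshold=12)
s=rep('pushed');print(h,((s['ee_pos']-p)@ax*1000).round(1))
if not h:
    p=s['ee_pos'];h=robot.move_linear(p+[0,0,.03],velocity=.05,threshold=12);s=rep('lift');print(h)
    look('d3',np.array([.5355,-.1076,.17]),n=2,h=18,k=16,marks=False)
    print(robot.get_state()['time'])
E
```

```text
start 28.54 [ 0.5011 -0.1103  0.143 ] F [ 4.1  1.4 -3.8] op 0.0497
pushed 28.76 [ 0.5015 -0.1102  0.1429] F [-1.6  1.5  6.7] op 0.0498
True 0.4
```

The threshold tripped only because the pull was unloading. I'll ease off 2 mm without a threshold, then push.

```bash
python3 - <<'E'
from geo import *
ax=np.array([np.cos(YAW),np.sin(YAW),0])
def rep(t):
    s=robot.get_state();print(t,round(s['time'],2),s['ee_pos'].round(4),'F',(Rz(-YAW)@s['force']).round(1),'op',round(s['opening'],4),flush=True);return s
p0=np.array([.5011,-.1103,.143])
robot.move_linear(p0+.003*ax,velocity=.03);rep('eased')
h=robot.move_linear(p0+.038*ax,velocity=.05,threshold=14)
s=rep('pushed');print(h,((s['ee_pos']-p0)@ax*1000).round(1))
if not h:
    p=s['ee_pos'];h=robot.move_linear(p+[0,0,.03],velocity=.05,threshold=12);s=rep('lift');print(h)
look('d3',np.array([.5355,-.1076,.15]),n=2,h=18,k=16,marks=False)
print(robot.get_state()['time'])
E
```

```text
eased 29.01 [ 0.5039 -0.1103  0.1429] F [-1.3 -1.1 -0.3] op 0.0496
pushed 29.86 [ 0.5391 -0.1059  0.143 ] F [ 0.7 -0.4 -1. ] op 0.0497
False 38.3
lift 30.61 [ 0.5391 -0.1058  0.1729] F [-0.4 -0.9 -3. ] op 0.0497
False
30.8083
```

View pics/d3.png

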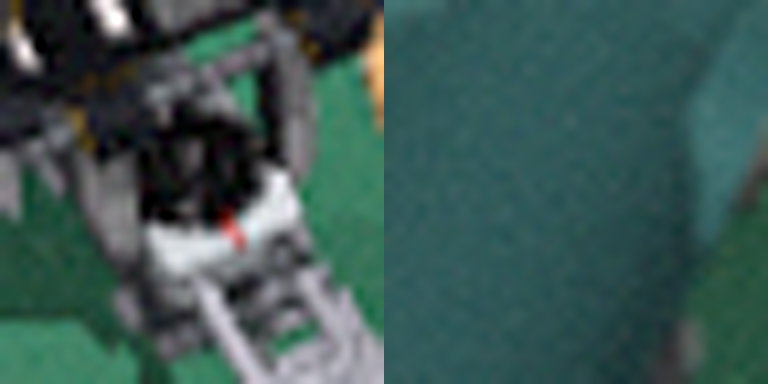

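The scene half shows the body held between the fingers with the long leg and open shackle ahead of it; the lift was free, with only the weight (about 3 N) on the wrist. Now I raise it, check, and hand in.

```bash
python3 - <<'E'
from geo import *
s=robot.get_state();robot.move_linear(s['ee_pos']+[0,0,.16],velocity=.15);robot.pause(.5)
s=robot.get_state();print(s['time'],s['ee_pos'].round(4),s['force'].round(1),s['opening'],s['tool_rot'].round(4).tolist())
im=robot.grab_frame('scene')
c=cv2.resize(im[85:275,210:385],None,fx=3.1,fy=3.1,interpolation=cv2.INTER_CUBIC)[:,:,::-1]
cv2.imwrite('pics/fin.png',cv2.convertScaleAbs(c,alpha=1.4))
E
```

```text
32.525 [ 0.539  -0.1059  0.3327] [ 0.6  0.6 -2.4] 0.050030928019601975 [[0.9931, 0.117, -0.0001], [0.117, -0.9931, 0.0008], [0.0, -0.0008, -1.0]]
```

View pics/fin.png

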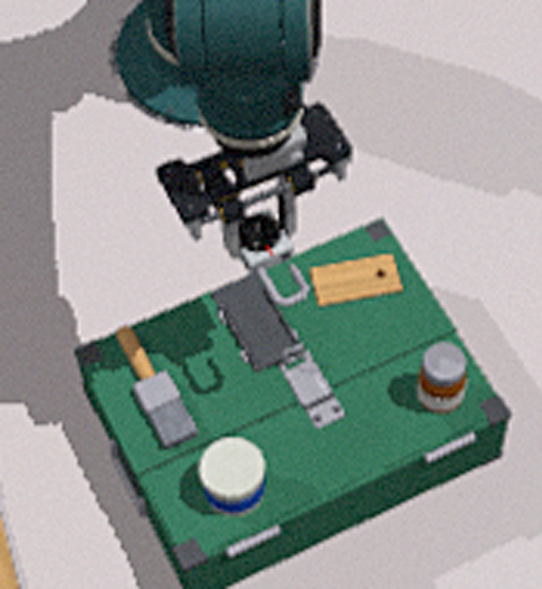

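The picture shows the lock held at (262,240) with its shackle open at (285,285), and its shadow shows the free toe. The guard and staple are empty, and the brush, rib, jar and tin are where they were.

```bash
python3 -c "
from rig import robot
robot.sign_off()"
```

```text
the job is handed in; nothing more can be done
```

The padlock is off the chest and held still in the gripper, dial up and shackle open. Its underside is about 19 cm above the lid. I handed the job in at about 32.6 s of robot time.

**What I did:** I turned the dial clockwise to about 1.55 rad (three o'clock) in two grips. I then turned it back 1.04 rad to about 0.55 (one o'clock). Gripping the body, I pulled the lock 33 mm until it stopped, pushed it back 38 mm, and lifted it straight up.

**Last checks:**
- **Lift:** it met no resistance. The wrist carries about 2.4–3 N, roughly the lock's weight.
- **Level and grip:** the tool is vertical to within 0.001 rad, and the opening is steady at 50 mm.
- **Final picture:** the shackle is open with its toe free and the guard is empty. The brush, rib, jar and tin look unmoved. I did not check the things on the table again.

**What disagreed or went wrong:**
- **Clicks:** they were faint in the wrist moment, so I set the dial numbers mainly from camera fits, good to about 0.1 rad. At the start position the two cameras disagreed by about 0.2 rad. At one o'clock they read 0.5 and 0.6.
- **Three o'clock:** I took no picture there; the angle is the fit of the pointer before the last 0.12 rad plus that turn.
- **Pull:** the lock stopped 3 mm later than I expected from my estimate of the staple's place, close to the end of the stated range.
- **Push:** the first attempt tripped its force threshold while the pull was unloading. I repeated it after easing off 3 mm.

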